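# Shift the mixer's lever through its hidden zigzag gate to fast

## Robot

A 6-joint arm with a two-finger parallel gripper is mounted at the origin on a cart in front of the work surface, level with it; the furniture and walls round the work are solid. World frame = base frame: x ahead of the robot, y to its left, z up, the work surface at z = 0. Lengths are in mm, angles in rad, forces in N, time in s.
With the tool pointing down it reaches from about 350 to 725 mm from the base axis. Payload 6 kg.
Tool frame: the origin (TCP) lies at the very end of the fingers, on their centre line; the grasp point (between the pads) lies bot.hold_point_z behind it (bot.hold_point_z is the distance from the TCP to the grasp point, in mm); z points along the fingers, y is the line along which they close (so a half turn about z gives the same grasp; the last joint's range is limited). The gripper opens to 85 mm and grips with 20 to 120 N. Pads are 22 mm wide; open, the fingers measure 114 mm over their backs; the gripper's body (76 mm by 85 mm) begins 54 mm behind the grasp point. The pads swing forward as they close: fully open they stand 13 mm farther back than shut.
Start: joints at [1.602, 0.04, 0.085, 0, -1.615, -0.334], TCP at [178.89, 572.688, 231.261] pointing down, gripper open.
Joint ranges: [-2.56, 2.56], [-1.29, 2.01], [-1.08, 1.49], [-3.29, 1.98], [-2.81, -0.18], [-2.99, 2.99]. Speed limits (rad/s): [2.57, 2.57, 3.01, 3.14, 3.14, 3.14].

## Interface

Orientations are given as [roll, pitch, yaw] about the fixed x, y, z axes, in that order (R = Rz(yaw) Ry(pitch) Rx(roll)).
In Python, from workcell import bot gives the robot as it stands. The module is installed in compiled form; this text tells all that it offers.
- The arm moves only by the shell command python3 -m creep 'ROWS'. ROWS is JSON, a list that holds one entry, the list of rows, each a list of 7 numbers: the shift along the world's x, y, z normalised to -1 to 1, where 1 is 400 mm, then the turn, a rotation vector about the world's x, y, z normalised to -1 to 1, where 1 is pi rad, then the closure, from 0 (fully open) to 1 (shut). In form: [[[dx, dy, dz, rx, ry, rz, claw], ...]]. A call has 1 to 12 rows; each row is the pose to reach, as a shift and turn from the pose commanded when the call began, turning the shorter way round; what a row does not reach only later rows make up. A row lasts 1/10 s, in which the tool goes at most 50 mm and 8.59 degrees, less where a joint would pass 70% of its speed; a pose out of reach is approached as far as the arm can. A call with a number of a shift or a turn outside -1 to 1 is refused whole. A call with a gripper value outside its range is refused whole. The fingers move at their own pace and stop on an object; the grip force is fixed at half the most. Time passes only in rows, so rows that repeat a pose let the fingers close. It gives the time, the measured TCP pose, the force, the opening and the grip force at its end, in the units of the state.
- bot.get_obs(): the state, without advancing time (a new reading comes with each control period).
- bot.grab_frame(name): name is "scene" or "top"; returns a dict with "img" (384x512x3 uint8, blue, green, red), "depth" (384x512 float32, mm along the optical axis (not along the pixel's ray), 0 where there is no reading), "K" (3x3 intrinsics, pixels), "cam_to_world" (4x4, takes a point from camera to world coordinates). Camera axes: x right, y up, looking along -z (the intrinsics and any distortion apply to the point x, -y, -z); pixel columns grow to the right and rows downward; lengths in mm; the calibration is good to about 2 mm. A picture is of the moment at which its call begins.
- bot.close_job(): hands the job in; it is judged then, once.
The state is a dict: "clock": time; "q": joint angles; "joint_vel": joint speeds; "joint_efforts": joint torques, N m; "ee_pos": TCP position; "tcp_rot": TCP orientation; "ft_force": force on the tool from outside, world axes, zero at the start; "wrist_torque": the same for the moment, N m; "opening": opening from 0.0 (shut) to 1.0 (fully open); "grip_force": force on a finger pad.
Only numpy, scipy, OpenCV 4.12 (cv2) and the standard library are available. Lean on these libraries where they do the work, as an engineer would, in place of code of your own. Each camera call takes 0.05 s, during which the arm holds its last target. There are 200 camera calls.

## Task

Run the kitchen mixer up: take its ball-topped lever from the off lane on the left through the slow lane in the middle into the fast lane on the right, push it fully home to the far end of that lane and let go. The gate under the grey dome cannot be seen, so feel for the passage from each lane to the next, never forcing the lever against the gate, and do not disturb the mug, the pepper mill or the salt shaker.

Things in the scene. Friction and masses are not known exactly. Their poses are not given: they have to be found in the camera images.
- mixer: White kitchen mixer, fixed: a control block 210 x 210 mm, 105 mm high, and behind it a lower deck with an open steel bowl, 166 mm across, rim 141 mm above the worktop, centre at x = +165 mm. Origin on the worktop below the lever's pivot, at the middle of the control block. +x points to the machine's back ('far', towards the bowl), +y to its left, z up.
- knob (a point): Centre of the lever's ball knob, black, 32 mm in diameter, 185 mm from the pivot (195 mm above the worktop when the lever stands upright). Below the ball is a steel collar 20 mm across, then a 12 mm stem down to a grey dome that turns with the lever, covers the gate and stands 122 mm above the worktop.
- pivot (a point): The lever's pivot inside the mixer, 10 mm above the worktop over the mixer's origin. The lever leans about it both ways and cannot turn about its own length; in the mixer's frame the knob lies at 0.185 * (cos(side)*sin(fore), -sin(side), cos(side)*cos(fore)) m from the pivot.
- lever_fore (a joint): Fore-and-aft lean of the lever in rad: 0 upright, positive leaning far (+x of the mixer, towards the bowl). End stops at -0.275 (near end of the lanes) and +0.275 (far end). The lever has light friction (about 1 N at the knob), no spring: it stays where it is left. A hard grip on the ball resists the lean and feels like a bar: grip it lightly (about 10 N).
- lever_side (a joint): Sideways lean of the lever in rad: 0 upright, positive leaning right (-y of the mixer). Three straight fore-and-aft lanes: off at -0.20 (left), slow at 0 (middle), fast at +0.20 (right), each with about 0.015 rad of play either way, parted by two rigid bars. The lever starts in the near half of the off lane. End stops at -0.212 and +0.212.
- mug: Yellow and cream mug, 92 mm high, 78 mm across, bystander standing loose to the left of the mixer; origin under it.
- pepper_mill: Dark wooden pepper mill, 150 mm high, 58 mm across, bystander standing loose to the right of the mixer; origin under its middle.
- salt_shaker: Salt shaker, 90 mm high, 44 mm across, bystander standing loose to the left of the mixer; origin under its middle.
- gate (a point): Middle of the gate, hidden inside, 95 mm above the worktop. Each bar has one passage where the lever crosses freely, about 0.07 rad of fore wide. Off-to-slow: its middle at fore +0.03 to +0.23; slow-to-fast: at fore -0.23 to -0.03; unseen, new every time. A push of 5 to 10 N at the knob feels whether a bar blocks; over about 35 N at the knob counts as forcing.

How it is judged (in metres and radians):
On the way, in this order (a step that is already met when the one before it is completed fails the run):
1. the lever has come into the slow lane (value of joint lever_side between -0.05 and 0.05 rad), for 0.1 s.
2. the lever has come into the fast lane (value of joint lever_side above 0.17 rad), for 0.1 s.
At the end, for the whole second after the job is handed in: The lever rests, let go, in the fast lane (side lean over 0.17 rad) at the far end (fore lean over 0.235 rad, that is within about 7 mm of the stop at the knob) (value of joint lever_side above 0.17 rad and value of joint lever_fore above 0.235 rad and velocity of joint lever_fore between -0.05 and 0.05 rad/s); the robot touches nothing.
It fails at once if the lever is forced against the gate (over 70 N between its hidden stem and a bar, about 35 N at the knob) (contact force between stem and anything else above 70 N).
It fails at once if the mug, pepper mill or salt shaker is shifted by more than 30 mm or tipped (distance of any of mug, pepper_mill, salt_shaker from where it was at the start of the episode above 0.03 m or angle between any of mug, pepper_mill, salt_shaker's own z axis and vertical above 0.4 rad).
It also fails if it takes over 51 s, if anything falls off the work surface, if the arm or the gripper's body presses on something with over 40 N, if the wrist force passes 120 N, or if a joint passes its speed limit or range.

## Working session

There is one attempt and no reset: what is moved stays moved. The work goes in short steps, Python scripts to look and compute and a shell command to move; the robot and the scene stay as the last step left them, time stands still between calls to the robot, and variables do not carry over. Pictures are saved under pics/ and viewed, at most 10 in all, crops included, and the job is handed in when it is done.

```bash
mkdir -p pics; python3 - <<'E'
from workcell import bot
import cv2,numpy as np
for n in("scene","top"):
    f=bot.grab_frame(n); cv2.imwrite(f"pics/{n}0.png",f["img"]); np.savez(f"{n}0.npz",**f)
    print(n,f["K"].tolist(),f["cam_to_world"].round(3).tolist())
o=bot.get_obs();print(o, bot.hold_point_z)
E
```

```text
scene [[369.06068542445917, 0.0, 255.16929368783224], [0.0, 369.06068542445917, 187.87328217313896], [0.0, 0.0, 1.0]] [[0.755, 0.432, -0.494, 118.54], [-0.656, 0.519, -0.548, -438.291], [0.02, 0.738, 0.675, 717.444], [0.0, 0.0, 0.0, 1.0]]
top [[447.58437950131514, 0.0, 245.4533338819655], [0.0, 447.58437950131514, 181.98987424627558], [0.0, 0.0, 1.0]] [[-0.003, 0.996, -0.087, 456.746], [-1.0, -0.005, -0.013, 8.75], [-0.013, 0.087, 0.996, 1096.77], [0.0, 0.0, 0.0, 1.0]]
{'clock': 0.1, 'q': array([ 1.60169429e+00,  4.07660155e-02,  8.39336319e-02, -4.09689801e-04,
       -1.61549020e+00, -3.33707812e-01]), 'joint_vel': array([-9.94894278e-04, -1.61893648e-03,  2.69055654e-03,  7.71476607e-04,
       -2.03866380e-04, -6.60083230e-05]), 'joint_efforts': array([-4.53478337e-03, -3.69341218e+01,  3.48281729e+01,  6.95188254e+00,
       -4.51616332e-03,  1.42177853e-06]), 'ee_pos': array([178.75852203, 572.45393906, 230.3829913 ]), 'tcp_rot': array([ 3.14001653e+00, -1.13194143e-04, -3.02791770e-01]), 'ft_force': array([-0.08737837, -0.07161393, -0.10695414]), 'wrist_torque': array([-0.03131872,  0.02518498, -0.059082  ]), 'grip_force': 0.0, 'opening': 1.0011975865888454} 18.700000000000003
```

View pics/scene0.png

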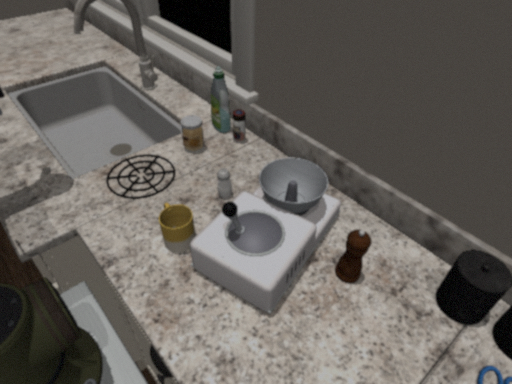

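View pics/top0.png

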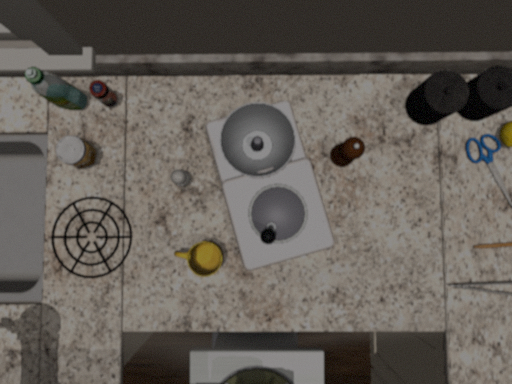

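The mixer is yawed slightly left, with the block's centre near top pixel (277,213). The knob is at about (268,235) in the top view and (230,209) in the scene view. The mug, salt shaker and pepper mill stand at (205,258), (181,178) and (347,151) in the top view.

```bash
cat > h.py <<'E'
import numpy as np,cv2
def world(f):
    v,u=np.mgrid[0:384,0:512].astype(float); d=f["depth"];K=f["K"]
    p=np.stack([(u-K[0,2])/K[0,0]*d,-(v-K[1,2])/K[1,1]*d,-d,np.ones_like(d)],-1)
    return (p@f["cam_to_world"].T)[...,:3]
def ray(f,u,v):
    K=f["K"];T=f["cam_to_world"]
    d=T[:3,:3]@np.array([(u-K[0,2])/K[0,0],-(v-K[1,2])/K[1,1],-1]);return T[:3,3],d/np.linalg.norm(d)
def tri(a,b):
    A=0;B=0
    for c,d in(a,b):
        P=np.eye(3)-np.outer(d,d);A=A+P;B=B+P@c
    return np.linalg.solve(A,B)
def knob(f,u0,v0,r=14):
    m=(f["img"].max(-1)<50).astype(np.uint8); w=np.zeros_like(m);w[v0-r:v0+r,u0-r:u0+r]=1
    n,l,s,c=cv2.connectedComponentsWithStats(m*w);i=1+s[1:,4].argmax();return c[i],s[i]
E
python3 - <<'E'
from h import *
s,t=[dict(np.load(n+"0.npz")) for n in("scene","top")]
ks,ss=knob(s,230,209);kt,st=knob(t,268,235);print(ks,ss,kt,st)
P=tri(ray(s,*ks),ray(t,*kt));print("knob",P)
for n,f in(("scene",s),("top",t)):
    W=world(f);white=(f["img"].min(-1)>120)&(np.ptp(f["img"].astype(int),-1)<30)
    m=white&(abs(W[...,2]-105)<6)&(abs(W[...,1]+50)<250)&(W[...,0]>200)&(W[...,0]<700)
    m=cv2.morphologyEx(m.astype(np.uint8),cv2.MORPH_OPEN,np.ones((3,3)))
    p=W[m>0][:,:2].astype(np.float32);R=cv2.minAreaRect(p);print(n,len(p),R,np.median(W[m>0][:,2]))
W=world(t)
for n,(u,v) in dict(mug=(205,258),salt=(181,178),mill=(352,148),mill2=(340,156),bowl=(258,140)).items():print(n,W[v,u].round())
d=(W[...,2]>125)&(W[...,2]<150)
for (n,u0,v0,r) in(("bowl",258,140,45),):
    ys,xs=np.nonzero(d[v0-r:v0+r,u0-r:u0+r]);p=W[ys+v0-r,xs+u0-r,:2].astype(np.float32);print(n,cv2.minEnclosingCircle(p))
E
```

```text
[229.25       209.30128205] [223 202  13  15 156] [267.94054054 234.91351351] [261 227  15  16 185]
knob [427.03250555 -23.34992622 186.77650487]
scene 4600 ((472.98565673828125, -48.254783630371094), (205.07557678222656, 204.27041625976562), 15.424189567565918) 105.44868766556851
top 5208 ((473.40106201171875, -48.94153594970703), (200.68125915527344, 201.632080078125), 15.638059616088867) 105.84132654907285
mug [368. 121.   8.]
salt [554. 168.  90.]
mill [ 613. -209.  138.]
mill2 [ 607. -198.   61.]
bowl [633.  -7. 133.]
bowl ((634.6063842773438, -4.733456611633301), 82.71541595458984)
```

```bash
python3 -m creep '[[[0.31,-0.745,0,0,0,0.1824,0],[0.31,-0.745,0,0,0,0.1824,0],[0.31,-0.745,0,0,0,0.1824,0],[0.31,-0.745,0,0,0,0.1824,0],[0.31,-0.745,0,0,0,0.1824,0],[0.31,-0.745,0,0,0,0.1824,0],[0.31,-0.745,0,0,0,0.1824,0],[0.31,-0.745,0,0,0,0.1824,0]]]' && python3 -m creep '[[[0.31,-0.745,0,0,0,0,0.4],[0.31,-0.745,0,0,0,0,0.4],[0.31,-0.745,0,0,0,0,0.4],[0.31,-0.745,0,0,0,0,0.4],[0.31,-0.745,0,0,0,0,0.4],[0.31,-0.745,0,0,0,0,0.4],[0.31,-0.745,0,0,0,0,0.4],[0.31,-0.745,0,0,0,0,0.4],[0.31,-0.745,0,0,0,0,0.4]]]'
```

```text
clock: 0.9
ee_pos: [303.8, 272.5, 231.9]
tcp_rot: [-3.14, -0.001, 0.267]
ft_force: [-0.3, -0.1, -0.5]
opening: 0.998
grip_force: 0.0
clock: 1.8
ee_pos: [426.9, -23.2, 230.7]
tcp_rot: [-3.141, 0.001, 0.269]
ft_force: [0.6, 0.6, 0.3]
opening: 0.604
grip_force: 0.0
```

```bash
python3 -m creep '[[[0,0,-0.08,0,0,0,0.4],[0,0,-0.16,0,0,0,0.4],[0,0,-0.16,0,0,0,0.4],[0,0,-0.16,0,0,0,0.56],[0,0,-0.16,0,0,0,0.56],[0,0,-0.16,0,0,0,0.56],[0,0,-0.16,0,0,0,0.56]]]'; python3 - <<'E'
from workcell import bot
import cv2
for n in("scene","top"):
    f=bot.grab_frame(n);c=f["img"][150:280,170:300] if n=="scene" else f["img"][170:300,200:330];cv2.imwrite(f"pics/{n}1.png",cv2.resize(c,None,fx=3,fy=3,interpolation=2))
a,b=[cv2.imread(f"pics/{n}1.png") for n in("scene","top")];cv2.imwrite("pics/both1.png",cv2.hconcat([a,b]))
E
```

```text
clock: 2.5
ee_pos: [427.4, -23.1, 168.4]
tcp_rot: [3.142, -0.002, 0.27]
ft_force: [0.9, -0.3, -1.0]
opening: 0.441
grip_force: 0.0
```

View pics/both1.png

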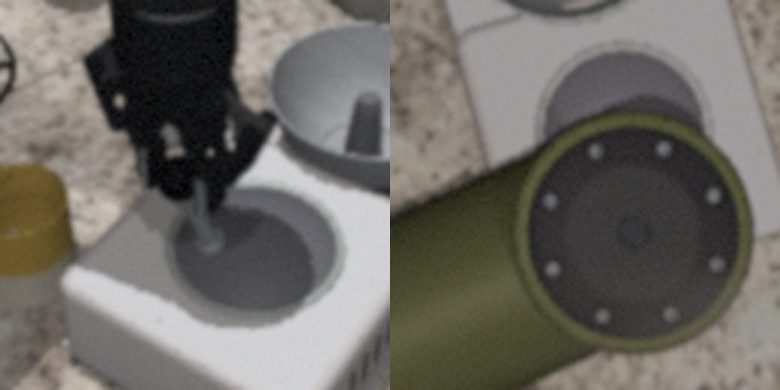

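The scene crop shows the stem coming up between the fingers at about (205,200), so the ball is inside the cage. The top view is hidden by the wrist. Next I'll test a light closure.

```bash
for i in 1; do python3 -m creep '[[[0,0,0,0,0,0,0.61],[0,0,0,0,0,0,0.61],[0,0,0,0,0,0,0.61]]]'; python3 -m creep '[[[0,0,0,0,0,0,0.63],[0,0,0,0,0,0,0.63],[0,0,0,0,0,0,0.63]]]';done
```

```text
clock: 2.9
ee_pos: [426.9, -23.3, 167.4]
tcp_rot: [3.142, -0.0, 0.27]
ft_force: [-0.1, 0.3, 1.6]
opening: 0.39
grip_force: 0.4
clock: 3.2
ee_pos: [426.9, -23.2, 167.4]
tcp_rot: [-3.142, -0.0, 0.27]
ft_force: [-0.1, 1.5, 1.0]
opening: 0.369
grip_force: 1.9
```

```bash
python3 -m creep '[[[0,0,0,0,0,0,0.66],[0,0,0,0,0,0,0.66],[0.013,0.0036,0.001,0,0,0,0.66],[0.026,0.0072,0.003,0,0,0,0.66],[0.026,0.0072,0.003,0,0,0,0.66]]]'
```

```text
clock: 3.7
ee_pos: [437.9, -20.3, 169.7]
tcp_rot: [3.141, -0.001, 0.27]
ft_force: [-2.5, 3.1, 9.1]
opening: 0.349
grip_force: 40.0
```

```bash
python3 -m creep '[[[0,0,0,0,0,0,0.635],[0,0,0,0,0,0,0.635],[0,0,0,0,0,0,0.635]]]';python3 -m creep '[[[0.013,0.0036,0.001,0,0,0,0.635],[0.026,0.0072,0.002,0,0,0,0.635],[0.04,0.011,0.003,0,0,0,0.635],[0.04,0.011,0.003,0,0,0,0.635]]]'
```

```text
clock: 4.0
ee_pos: [437.8, -20.5, 169.4]
tcp_rot: [3.141, -0.001, 0.27]
ft_force: [-1.0, 0.9, 6.0]
opening: 0.365
grip_force: 7.5
clock: 4.4
ee_pos: [454.2, -15.9, 170.6]
tcp_rot: [3.141, -0.001, 0.27]
ft_force: [-1.7, 2.2, 6.7]
opening: 0.363
grip_force: 7.6
```

```bash
python3 -m creep '[[[0.013,0.0036,0.001,0,0,0,0.635],[0.026,0.0072,0.002,0,0,0,0.635],[0.04,0.011,0.003,0,0,0,0.635],[0.04,0.011,0.003,0,0,0,0.635]]]';python3 -m creep '[[[0.0015,-0.005,0,0,0,0,0.635],[0.0015,-0.005,0,0,0,0,0.635]]]'; python3 - <<'E'
from workcell import bot
from h import *
f=bot.grab_frame("scene");cv2.imwrite("pics/s2.png",cv2.resize(f["img"][130:290,150:350],None,fx=3.5,fy=3.5,interpolation=2))
E
```

```text
clock: 4.8
ee_pos: [469.9, -11.5, 170.7]
tcp_rot: [3.141, 0.0, 0.27]
ft_force: [-0.1, 1.5, 4.0]
opening: 0.37
grip_force: 7.5
clock: 5.0
ee_pos: [470.2, -12.8, 171.0]
tcp_rot: [-3.14, -0.001, 0.271]
ft_force: [-0.4, 7.0, 5.1]
opening: 0.366
grip_force: 7.7
```

View pics/s2.png

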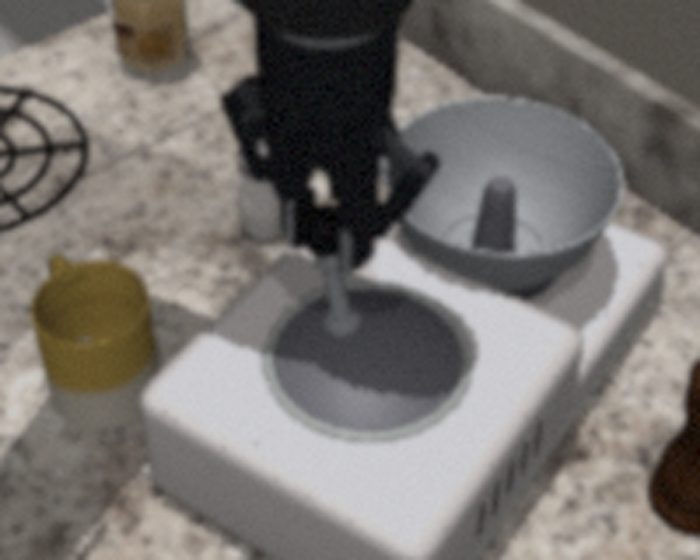

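The picture shows the stem still held in the fingers, with its foot at crop pixel (340,320), so the lever follows. Next I'll slide far while holding a light rightward push.

```bash
python3 -m creep '[[[0.0007,-0.0025,0,0,0,0,0.635],[0.0007,-0.0025,0,0,0,0,0.635]]]'; for i in 1 2; do python3 -m creep '[[[0.01,0.0027,0,0,0,0,0.635],[0.01,0.0027,0,0,0,0,0.635]]]';done
```

```text
clock: 5.25
ee_pos: [470.4, -13.2, 171.0]
tcp_rot: [-3.139, -0.002, 0.271]
ft_force: [-2.3, 8.9, 5.0]
opening: 0.363
grip_force: 8.0
clock: 5.45
ee_pos: [474.4, -12.1, 170.8]
tcp_rot: [-3.139, -0.001, 0.271]
ft_force: [-1.1, 7.9, 4.4]
opening: 0.364
grip_force: 7.9
clock: 5.65
ee_pos: [478.6, -11.0, 170.5]
tcp_rot: [-3.139, -0.002, 0.271]
ft_force: [1.1, 7.3, 1.5]
opening: 0.363
grip_force: 7.8
```

```bash
for i in 1 2 3 4; do python3 -m creep '[[[0.01,0.0027,0,0,0,0,0.635],[0.01,0.0027,0,0,0,0,0.635]]]' | egrep 'ee_pos|force';done
```

```text
ee_pos: [482.5, -10.4, 170.2]
ft_force: [0.1, 6.1, 1.4]
grip_force: 7.6
ee_pos: [486.2, -10.2, 170.1]
ft_force: [0.2, 2.6, -0.3]
grip_force: 7.4
ee_pos: [489.9, -9.6, 169.9]
ft_force: [-1.6, -0.0, -2.7]
grip_force: 7.2
ee_pos: [493.8, -8.4, 169.6]
ft_force: [-2.0, -0.6, -6.1]
grip_force: 7.1
```

```bash
python3 -m creep '[[[-0.006,-0.0017,-0.002,0,0,0,0.635],[-0.004,-0.009,-0.002,0,0,0,0.635],[-0.002,-0.016,-0.002,0,0,0,0.635],[-0.002,-0.016,-0.002,0,0,0,0.635]]]'
```

```text
clock: 6.85
ee_pos: [493.9, -14.7, 171.0]
tcp_rot: [3.141, -0.002, 0.27]
ft_force: [1.2, 0.5, -0.2]
opening: 0.367
grip_force: 7.3
```

```bash
python3 -m creep '[[[0.005,-0.016,0.002,0,0,0,0.635],[0.009,-0.032,0.003,0,0,0,0.635],[0.009,-0.032,0.003,0,0,0,0.635]]]';python3 -m creep '[[[0.0045,-0.016,0.001,0,0,0,0.635],[0.009,-0.032,0.002,0,0,0,0.635],[0.009,-0.032,0.002,0,0,0,0.635]]]'
```

```text
clock: 7.15
ee_pos: [497.7, -28.2, 172.2]
tcp_rot: [3.141, -0.002, 0.269]
ft_force: [-0.3, 0.5, 3.8]
opening: 0.367
grip_force: 7.4
clock: 7.45
ee_pos: [500.8, -41.0, 172.2]
tcp_rot: [3.141, -0.0, 0.269]
ft_force: [0.7, 1.4, 2.8]
opening: 0.366
grip_force: 7.4
```

```bash
python3 -m creep '[[[-0.02,-0.0055,0.001,0,0,0,0.635],[-0.04,-0.011,0.003,0,0,0,0.635],[-0.06,-0.0166,0.005,0,0,0,0.635],[-0.075,-0.0208,0.005,0,0,0,0.635],[-0.075,-0.0208,0.005,0,0,0,0.635]]]';python3 -m creep '[[[0.001,-0.004,0,0,0,0,0.635],[0.002,-0.0075,0,0,0,0,0.635],[0.002,-0.0075,0,0,0,0,0.635]]]'
```

```text
clock: 7.95
ee_pos: [469.6, -48.8, 173.8]
tcp_rot: [3.142, 0.0, 0.27]
ft_force: [-0.2, -0.6, -0.4]
opening: 0.369
grip_force: 7.4
clock: 8.25
ee_pos: [471.3, -51.3, 173.8]
tcp_rot: [-3.141, 0.001, 0.27]
ft_force: [-2.1, 1.4, 1.5]
opening: 0.365
grip_force: 7.4
```

```bash
python3 -m creep '[[[0.0013,-0.0048,0,0,0,0,0.635],[0.0013,-0.0048,0,0,0,0,0.635]]]'| egrep 'ee_pos|force'; for i in 1 2 3; do python3 -m creep '[[[-0.01,-0.0027,0,0,0,0,0.635],[-0.01,-0.0027,0,0,0,0,0.635]]]' | egrep 'ee_pos|force';done
```

```text
ee_pos: [471.7, -52.1, 173.9]
ft_force: [-4.2, 7.7, 3.9]
grip_force: 7.9
ee_pos: [467.9, -53.1, 173.8]
ft_force: [-3.9, 7.0, 2.4]
grip_force: 7.8
ee_pos: [463.5, -54.7, 173.5]
ft_force: [-3.9, 5.2, 1.1]
grip_force: 7.6
ee_pos: [459.5, -56.6, 173.3]
ft_force: [-0.6, 1.8, -2.6]
grip_force: 7.2
```

```bash
python3 -m creep '[[[-0.006,-0.0017,-0.001,0,0,0,0.635],[-0.004,-0.009,-0.002,0,0,0,0.635],[-0.002,-0.016,-0.002,0,0,0,0.635],[-0.002,-0.016,-0.002,0,0,0,0.635]]]'
```

```text
clock: 9.45
ee_pos: [458.2, -63.9, 172.9]
tcp_rot: [3.141, 0.003, 0.27]
ft_force: [-3.8, -1.7, -2.6]
opening: 0.365
grip_force: 7.2
```

```bash
python3 -m creep '[[[0.002,-0.016,0,0,0,0,0.635],[0.006,-0.032,-0.003,0,0,0,0.635],[0.006,-0.032,-0.003,0,0,0,0.635]]]';python3 -m creep '[[[0.0045,-0.016,-0.002,0,0,0,0.635],[0.0085,-0.031,-0.004,0,0,0,0.635],[0.0085,-0.031,-0.004,0,0,0,0.635]]]'
```

```text
clock: 9.75
ee_pos: [461.4, -76.9, 172.2]
tcp_rot: [3.141, 0.001, 0.269]
ft_force: [-1.9, -1.3, -0.3]
opening: 0.361
grip_force: 7.2
clock: 10.05
ee_pos: [465.4, -89.0, 170.9]
tcp_rot: [3.141, -0.001, 0.269]
ft_force: [0.1, 0.3, 1.7]
opening: 0.364
grip_force: 7.2
```

```bash
python3 -m creep '[[[0.02,0.0055,0.001,0,0,0,0.635],[0.045,0.0125,0.001,0,0,0,0.635],[0.07,0.0194,0,0,0,0,0.635],[0.095,0.0263,-0.003,0,0,0,0.635],[0.12,0.0333,-0.006,0,0,0,0.635],[0.145,0.0402,-0.01,0,0,0,0.635],[0.155,0.043,-0.013,0,0,0,0.635],[0.155,0.043,-0.013,0,0,0,0.635]]]';python3 -m creep '[[[0.01,0.0028,-0.002,0,0,0,0.635],[0.01,0.0028,-0.002,0,0,0,0.635]]]'
```

```text
clock: 10.85
ee_pos: [528.1, -70.8, 165.2]
tcp_rot: [3.141, -0.001, 0.27]
ft_force: [2.2, -1.0, 3.3]
opening: 0.369
grip_force: 7.4
clock: 11.05
ee_pos: [531.5, -69.8, 164.3]
tcp_rot: [3.141, -0.0, 0.27]
ft_force: [1.3, -1.4, 4.1]
opening: 0.369
grip_force: 7.4
```

```bash
python3 -m creep '[[[0.006,0.0016,0,0,0,0,0.635],[0.006,0.0016,0,0,0,0,0.635],[0.006,0.0016,0,0,0,0,0.635]]]';python3 -m creep '[[[0.004,0.0011,0,0,0,0,0.635],[0.004,0.0011,0,0,0,0,0.635],[0.004,0.0011,0,0,0,0,0.635]]]'
```

```text
clock: 11.35
ee_pos: [533.0, -69.2, 163.9]
tcp_rot: [-3.141, 0.001, 0.27]
ft_force: [-0.5, -1.3, 0.7]
opening: 0.365
grip_force: 7.3
clock: 11.65
ee_pos: [534.3, -68.8, 163.7]
tcp_rot: [-3.141, 0.002, 0.27]
ft_force: [-0.8, -0.8, -1.7]
opening: 0.37
grip_force: 7.2
```

```bash
python3 -m creep '[[[0.01,0.0027,0,0,0,0,0.635],[0.01,0.0027,0,0,0,0,0.635],[0.01,0.0027,0,0,0,0,0.635]]]'; python3 -m creep '[[[0,0,0,0,0,0,0.45],[0,0,0,0,0,0,0.35],[0,0,0,0,0,0,0.35],[0,0,0.06,0,0,0,0.35],[0,0,0.14,0,0,0,0.35],[-0.1,0,0.25,0,0,0,0.35],[-0.2,0,0.25,0,0,0,0.35],[-0.3,0,0.25,0,0,0,0.35],[-0.35,0,0.25,0,0,0,0.35],[-0.35,0,0.25,0,0,0,0.35]]]'
python3 - <<'E'
from workcell import bot
from h import *
f=bot.grab_frame("scene");g=bot.grab_frame("top")
np.savez("s3.npz",**f);np.savez("t3.npz",**g)
cv2.imwrite("pics/s3.png",cv2.hconcat([cv2.resize(x["img"][100:290,190:350],None,fx=2.4,fy=2.4) for x in(f,g)]))
E
```

```text
clock: 11.95
ee_pos: [537.8, -67.7, 163.0]
tcp_rot: [-3.141, 0.004, 0.27]
ft_force: [-5.5, -1.0, -4.8]
opening: 0.365
grip_force: 7.1
clock: 12.95
ee_pos: [397.9, -67.8, 266.7]
tcp_rot: [3.142, -0.006, 0.271]
ft_force: [0.1, -0.3, -0.1]
opening: 0.65
grip_force: 0.0
```

View pics/s3.png

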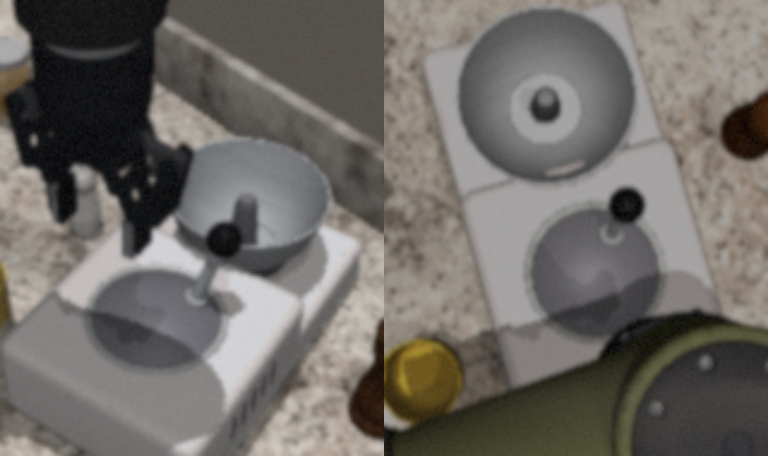

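The knob now leans far and right, at crop pixels (224,240) in the scene view and (627,205) in the top view. Those are full-image pixels of about (283,200) and (291,185). The robot is clear of the lever.

```bash
python3 - <<'E'
from h import *
s,t=dict(np.load("s3.npz")),dict(np.load("t3.npz"))
ks,ss=knob(s,283,200,11);kt,st=knob(t,291,185,11);print(ks,ss,kt,st)
P=tri(ray(s,*ks),ray(t,*kt));d=P-[473.2,-48.6,10];c,n=np.cos(.27),np.sin(.27)
x,y=c*d[0]+n*d[1],-n*d[0]+c*d[1];print(P,"fore",np.arctan2(x,d[2]),"side",np.arcsin(-y/185))
E
```

```text
[283.31547619 199.86904762] [276 193  15  15 168] [290.4829932  185.39455782] [284 179  14  14 147]
[528.73542365 -71.24000056 185.37685774] fore 0.2644178661149055 side 0.19933263744847227
```

```bash
python3 -c "
from workcell import bot
print(bot.close_job())"
```

```text
the job is handed in; nothing more can be done
None
```

I ran the lever from off through slow into fast, pushed it to the far end, let go, and handed the job in at about 13 s. The cameras then measured fore about 0.26 rad and side about 0.20 rad. The highest wrist force I read was about 10 N. The mug, mill and shaker were not touched, and no verdict was shown.

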